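# Find the wax bar with the sunken underside and lay it hollow-up for topping up

### The arm

A 6-joint arm with a two-finger parallel gripper is mounted at the origin on a cart in front of the work surface, level with it; the furniture and walls round the work are solid. World frame = base frame: x ahead of the robot, y to its left, z up, the work surface at z = 0. Lengths are in mm, angles in rad, forces in N, time in s.
With the tool pointing down it reaches from about 350 to 875 mm from the base axis. Payload 4.2 kg.
Tool frame: the origin (TCP) lies between the finger pads; the fingertips stand 25 mm ahead of it and the grasp point (between the pads) lies 6 mm ahead of it; z points along the fingers, y is the line along which they close (so a half turn about z gives the same grasp; the last joint's range is limited). The gripper opens to 85 mm and grips with 20 to 120 N. Pads are 22 mm wide; open, the fingers measure 114 mm over their backs; the gripper's body (76 mm by 85 mm) begins 54 mm behind the grasp point. The pads swing forward as they close: fully open they stand 13 mm farther back than shut.
Start: joints at [1.584, 0.385, 0.008, 0, -1.194, -0.259], TCP at [152.051, 606.201, 256.312] pointing down, gripper open.
Joint ranges: [-3.14, 3.14], [-1.21, 2.06], [-1.07, 1.41], [-3.16, 2.05], [-2.99, -0.16], [-3.1, 3.1]. Speed limits (rad/s): [2.79, 2.79, 3.14, 3.14, 3.14, 3.14].

### API

Orientations are given as a unit quaternion [x, y, z, w].
In Python, from bench import arm gives the robot as it stands.
- The arm moves only by the shell command python3 -m pendant 'ROWS'. ROWS is JSON, a list of rows, each a list of 7 numbers: the shift along the tool's x, y, z in m, then the turn, a rotation vector about the tool's x, y, z in degrees, then the finger opening in m, from 0 to 0.0854. In form: [[x, y, z, wx, wy, wz, fingers], ...]. A call has 1 to 12 rows; each row shifts and turns the commanded pose from where the row before left it, along the tool's axes as they then stand; what a row does not reach is not made up. A row lasts 1/10 s, in which the tool goes at most 50 mm and 8.59 degrees, less where a joint would pass 70% of its speed; a pose out of reach is approached as far as the arm can. A call is refused whole if a number of a shift passes 0.05 or a number of a turn 8.59, either way. A call with a gripper value outside its range is refused whole. The fingers move at their own pace and stop on an object; the grip force is fixed at half the most. Time passes only in rows, so rows that do not move let the fingers close. It gives the time, the measured TCP pose, the force, the opening and the grip force at its end, in the units of the state.
- arm.read_state(): the state, without advancing time (a new reading comes with each control period).
- arm.get_image(name): name is "scene" or "top"; returns a dict with "image" (400x640x3 uint8, red, green, blue), "fx", "fy", "cx", "cy" (pixels), "xyz" and "rotation" of the camera in the world. Camera axes: x right, y down, z forward; pixel columns grow to the right and rows downward; lengths in mm; the calibration is good to about 2 mm. A picture is of the moment at which its call begins. There is no depth.
- arm.job_done(): hands the job in; it is judged then, once.
The state is a dict: "clock": time; "joints": joint angles; "joint_vel": joint speeds; "joint_efforts": joint torques, N m; "position": TCP position; "ee_rot": TCP orientation; "contact_force": force on the tool from outside, world axes, zero at the start; "wrist_torque": the same for the moment, N m; "gripper_width": finger opening in mm; "grasp_force": force on a finger pad.
Only numpy, scipy, OpenCV 4.12 (cv2) and the standard library are available. Lean on these libraries where they do the work, as an engineer would, in place of code of your own. Each camera call takes 0.05 s, during which the arm holds its last target. There are 200 camera calls.

### The job

One of the three cast wax bars has shrunk and left a long hollow in its underside. Turn bars up to find which it is, and lay that bar flat in the shallow metal tray with its hollow facing up, ready to be topped up; leave the two sound bars on the table, clear of the tray and of the hollow bar. Put bars down rather than dropping them, and do not disturb the tins and other things round about.

Things in the scene. Friction and masses are not known exactly. Their poses are not given: they have to be found in the camera images.
- bar_a: Cream cast wax bar, one of three look-alikes, 100 mm (own x) x 44 (y) x 36 (z), 0.14 kg, lying flat. Exactly one of the three (names say nothing) has in its underside, the face at own z = 0, a straight-walled slot 56 mm along x, 22 along y, 16 deep, centred; the others are plain and solid. Origin: centre of the face underneath at the start; own z up at the start.
- bar_b: Cream cast wax bar, one of three look-alikes, 100 mm (own x) x 44 (y) x 36 (z), 0.14 kg, lying flat. Exactly one of the three (names say nothing) has in its underside, the face at own z = 0, a straight-walled slot 56 mm along x, 22 along y, 16 deep, centred; the others are plain and solid. Origin: centre of the face underneath at the start; own z up at the start.
- bar_c: Cream cast wax bar, one of three look-alikes, 100 mm (own x) x 44 (y) x 36 (z), 0.14 kg, lying flat. Exactly one of the three (names say nothing) has in its underside, the face at own z = 0, a straight-walled slot 56 mm along x, 22 along y, 16 deep, centred; the others are plain and solid. Origin: centre of the face underneath at the start; own z up at the start.
- bar_a_mid (a point): Centre of the block bar_a, 18 mm above its origin along its own z.
- bar_b_mid (a point): Centre of the block bar_b, 18 mm above its origin along its own z.
- bar_c_mid (a point): Centre of the block bar_c, 18 mm above its origin along its own z.
- tray: Shallow open aluminium tray, fixed to the table, 150 mm (own x) by 150 mm (own y) outside, walls 4 mm, its rolled rim's top 16.5 mm above the table. Origin: centre of its underside, on the table; z up.
- tray_floor (a point): Centre of the tray's inner floor, 4 mm above the table; axes as the tray's. The flat floor is 142 by 142 mm.
- tin_ribbed: Loose bystander: white ribbed empty tin, 68 mm across, 76 mm high. Origin: centre of its underside.
- tin_candle: Loose bystander: low round white tin candle, 78 mm across, 54 mm high. Origin: centre of its underside.
- brush: Loose bystander: flat paint brush with a red handle, 190 mm long (own y), 42 mm wide, 10 mm high, lying flat. Origin: under its middle.
- matches: Loose bystander: matchbox, 36 x 53 x 15 mm, lying flat. Origin: centre of its underside.

How it is judged:
By the outcome, as a careful person would: the job done as asked, in the order asked, and still so for the second after the job is handed in, with the robot touching nothing.
It also fails if it takes over 72 s, if anything falls off the work surface, if the arm or the gripper's body presses on something with over 40 N, if the wrist force passes 120 N, or if a joint passes its speed limit or range.

## Working session

There is one attempt and no reset: what is moved stays moved. The work goes in short steps, Python scripts to look and compute and a shell command to move; the robot and the scene stay as the last step left them, time stands still between calls to the robot, and variables do not carry over. Pictures are saved under pics/ and viewed, at most 10 in all, crops included, and the job is handed in when it is done.

```bash
mkdir -p pics; python3 - <<'E'
from bench import arm
import cv2,json,numpy as np
for n in("scene","top"):
    d=arm.get_image(n); cv2.imwrite(f"pics/{n}0.png",d["image"][:,:,::-1])
    print(n,d["fx"],d["fy"],d["cx"],d["cy"],np.round(d["xyz"],1),np.round(d["rotation"],4).tolist())
print(arm.read_state())
E
```

```text
scene 450.71822390443157 450.71822390443157 316.2805680340398 197.1038512462755 [  144.4 -1070.9   662.1] [0.8655, -0.2371, 0.1138, -0.4263]
top 370.8037511525557 370.8037511525557 320.32771727110514 201.3182739368446 [ 411.1 -388.8  895.4] [0.7122, -0.6953, 0.067, -0.0694]
{'clock': 0.1, 'joints': array([ 1.58360712e+00,  3.85500742e-01,  6.75022017e-03, -4.38415594e-04,
       -1.19400305e+00, -2.58620386e-01]), 'joint_vel': array([ 1.45732850e-03, -1.40402009e-03,  3.05379433e-03,  7.68072708e-04,
       -9.47679235e-05, -5.49008006e-04]), 'joint_efforts': array([-9.36837896e-04, -3.93316877e+01,  1.88931173e+01,  4.19808403e+00,
       -2.54487481e-03,  4.10340007e-06]), 'position': array([151.9412536 , 605.75792113, 255.31288809]), 'ee_rot': array([ 9.92446297e-01, -1.22675786e-01, -6.94704312e-05,  9.97192846e-04]), 'contact_force': array([0.06340277, 0.08539224, 0.76708269]), 'wrist_torque': array([-0.02719808,  0.03940199, -0.00211277]), 'grasp_force': 0.0, 'gripper_width': 85.6360895600277}
```

View pics/top0.png

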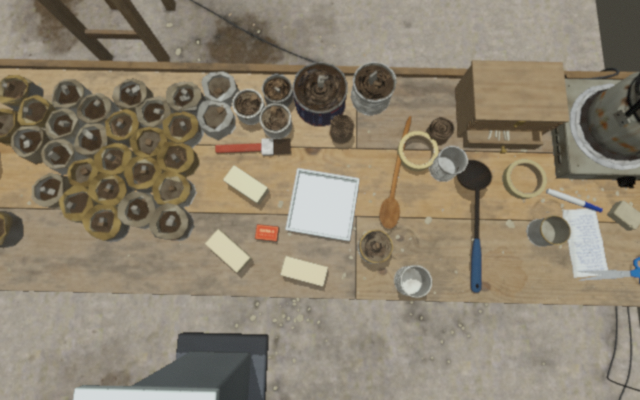

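View pics/scene0.png

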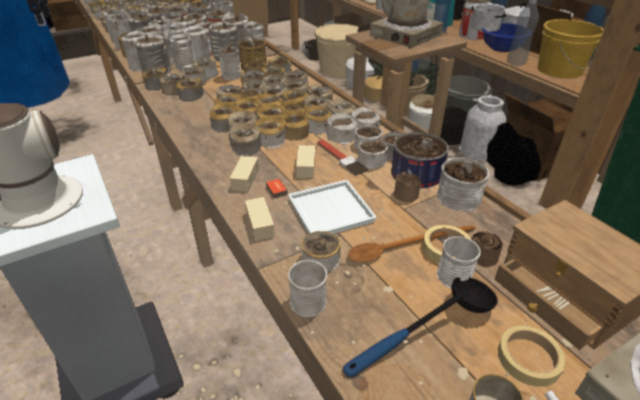

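The top view shows bars at about (245,185), (228,251) and (304,271), the tray at (323,205), the matches at (266,233) and the brush at (250,148). The scene camera looks from −y and agrees with this layout.

```bash
cat > h.py <<'E'
from bench import arm
import cv2,numpy as np
from scipy.spatial.transform import Rotation as R
def ray(d,uv,z):
    uv=np.atleast_2d(uv); c=np.c_[(uv[:,0]-d["cx"])/d["fx"],(uv[:,1]-d["cy"])/d["fy"],np.ones(len(uv))]
    w=R.from_quat(d["rotation"]).apply(c); p=np.array(d["xyz"]); return p+w*((z-p[2])/w[:,2])[:,None]
def proj(d,P):
    c=R.from_quat(d["rotation"]).inv().apply(np.atleast_2d(P)-np.array(d["xyz"]))
    return np.c_[d["fx"]*c[:,0]/c[:,2]+d["cx"],d["fy"]*c[:,1]/c[:,2]+d["cy"]]
def box(cx,cy,yaw,L=100,W=44,z0=0,z1=36):
    a=R.from_euler('z',yaw,degrees=True).apply([[sx*L/2,sy*W/2,0] for sx,sy in((1,1),(1,-1),(-1,-1),(-1,1))])+[cx,cy,0]
    return np.r_[a+[0,0,z0],a+[0,0,z1]]
def mask(img,kind):
    h=cv2.cvtColor(img,cv2.COLOR_RGB2HSV); return h
E
python3 - <<'E'
from h import *
from scipy.optimize import minimize
d=arm.get_image("top"); s=arm.get_image("scene"); I=d["image"]; h=cv2.cvtColor(I,cv2.COLOR_RGB2HSV)
for u,v in((245,185),(228,251),(304,271),(323,205),(266,233),(300,240),(240,240)): print(u,v,I[v,u],h[v,u])
def fit(dd,hh,I,seed,L,W,H,rule):
    m=rule(I.astype(int)).astype(np.uint8)
    n,l=cv2.connectedComponents(m); m=(l==l[seed[1],seed[0]]).astype(np.uint8); return m
cream=lambda I:(I[:,:,0]>150)&(I[:,:,0]-I[:,:,2]>15)&(I[:,:,0]-I[:,:,1]<30)
for n,seed,r,z in(("b1",(245,185),cream,36),("b2",(228,251),cream,36),("b3",(304,271),cream,36),("tray",(323,205),lambda I:(I.min(2)>120),16.5)):
    m=fit(d,h,I,seed,0,0,0,r); c=cv2.findContours(m,0,1)[0][0][:,0]
    rc=cv2.minAreaRect(ray(d,c,z)[:,:2].astype(np.float32)); print(n,m.sum(),np.round(rc[0],1),np.round(rc[1],1),round(rc[2],1))
    # silhouette fit
    L,W=(100,44) if n!="tray" else (150,150)
    best=None
    def cost(p):
        q=cv2.convexHull(proj(d,box(p[0],p[1],p[2],L,W,0,z)).astype(np.float32))
        k=np.zeros((1600,2560),np.uint8); cv2.fillConvexPoly(k,np.int32((q+.5)*4),1)
        return (k!=np.kron(m,np.ones((4,4),np.uint8))).sum()/16
    for a in(0,90):
        o=minimize(cost,[*rc[0],rc[2]+a],method="Nelder-Mead",options=dict(initial_simplex=np.array([[*rc[0],rc[2]+a]]*4)+np.vstack([np.zeros(3),np.eye(3)*8])))
        if best is None or o.fun<best.fun: best=o
    print("  fit",np.round(best.x,1),best.fun)
for n,uv,z in(("match",(266,233),15),("brushL",(216,149),8),("brushR",(290,147),8),("tin",(375,248),60),("tin2",(341,128),50)): print(n,ray(d,uv,z)[0].round())
E
```

```text
245 185 [212 209 182] [ 27  36 212]
228 251 [212 206 178] [ 25  41 212]
304 271 [212 206 179] [ 25  40 212]
323 205 [212 217 217] [ 90   6 217]
266 233 [201 101  69] [  7 167 201]
300 240 [160 145 124] [ 17  57 160]
240 240 [140 127 110] [ 17  55 140]
b1 9173 [ 629.5 -314.9] [498.8 162.2] 90.0
  fit [ 658.6 -249.3   93.8] 8238.25
b2 67821 [ 425.  -399.7] [ 552.4 1495.3] 1.4
  fit [ 425.5 -364.6   90.2] 66974.375
b3 67821 [ 425.  -399.7] [ 552.4 1495.3] 1.4
  fit [ 425.5 -364.6   90.2] 66974.375
tray 4435 [ 582.5 -369.9] [211.8 161.1] 81.7
  fit [ 579.5 -385.9   82.4] 552.4375
match [ 503. -256.   15.]
brushL [ 712. -119.    8.]
brushR [ 722. -304.    8.]
tin [ 471. -509.   60.]
tin2 [ 758. -429.   50.]
```

```bash
python3 - <<'E'
from h import *
from scipy.optimize import minimize
d=arm.get_image("top"); I=d["image"].astype(int)
for u in range(234,276,3): print(I[205-0 if 0 else 185,u],end=' ')
print()
for v in range(255,294,3): print(I[v,304],end=' ')
print()
for n,seed,z,thr in(("b1",(245,185),36,185),("b2",(228,251),36,185),("b3",(304,271),36,185),("tray",(323,205),16.5,175)):
    m=((I[:,:,1]>thr)).astype(np.uint8)
    if n=="tray": m=cv2.morphologyEx(m,cv2.MORPH_OPEN,np.ones((3,3)))
    k,l=cv2.connectedComponents(m,connectivity=4); m=(l==l[seed[1],seed[0]]).astype(np.uint8)
    c=cv2.findContours(m,0,1)[0][0][:,0]
    L,W=(100,44) if n!="tray" else (150,150)
    rc=cv2.minAreaRect(ray(d,c,z)[:,:2].astype(np.float32)); print(n,m.sum(),np.round(rc[0],1),np.round(rc[1],1),round(rc[2],1))
    best=None
    def cost(p):
        q=proj(d,box(p[0],p[1],p[2],L,W,0,z)[4:])
        k=np.zeros((1600,2560),np.uint8); cv2.fillConvexPoly(k,np.int32((q+.5)*4),1)
        return (k!=np.kron(m,np.ones((4,4),np.uint8))).sum()/16
    for a in(0,90):
        x0=np.array([*rc[0],rc[2]+a]); o=minimize(cost,x0,method="Nelder-Mead",options=dict(initial_simplex=np.vstack([x0,x0+np.eye(3)*8])))
        if best is None or o.fun<best.fun: best=o
    print("  fit",np.round(best.x,1),best.fun)
E
python3 - <<'E'
import cv2
i=cv2.imread('pics/top0.png')[110:310,190:430]; cv2.imwrite('pics/crop0.png',cv2.resize(i,None,fx=3,fy=3,interpolation=cv2.INTER_CUBIC)[:600])
E
```

```text
[210 207 180] [212 209 182] [211 209 181] [211 208 181] [212 209 182] [212 210 183] [212 210 183] [212 210 182] [212 210 183] [210 208 182] [190 182 153] [174 150 114] [173 148 109] [172 147 108] 
[153 140 120] [157 144 121] [195 187 161] [212 206 179] [211 205 178] [212 206 178] [212 206 178] [212 205 177] [210 203 176] [121 112  94] [119 106  90] [159 145 121] [153 137 113] 
b1 719 [ 619.2 -202.4] [97.9 42.6] 57.6
  fit [ 619.2 -202.2   57.8] 44.0625
b2 783 [ 459.9 -171.2] [97.8 42.2] 50.8
  fit [ 460.1 -171.2  230.5] 57.0625
b3 805 [ 417.8 -349.8] [98.  41.9] 76.8
  fit [ 417.9 -350.   256.6] 66.0
tray 3669 [ 574.6 -388.4] [155.1 146.1] 81.6
  fit [ 575.2 -389.9   82.6] 311.125
```

View pics/crop0.png

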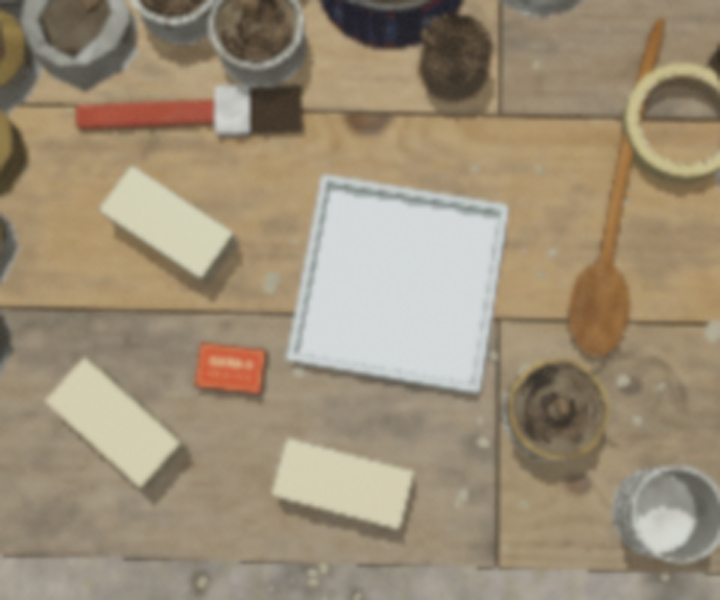

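```bash
cat >> h.py <<'E'
from scipy.linalg import expm,logm
np.set_printoptions(suppress=True)
def T(Rm,p):
    M=np.eye(4); M[:3,:3]=Rm; M[:3,3]=p; return M
def tool(psi,tilt,g):
    "grasp point g (mm); tool y at psi+90; tilt=+: tool z leans to -a (a=(cos psi,sin psi))"
    Rm=R.from_euler('z',psi+180,degrees=True)*R.from_euler('x',180,degrees=True)*R.from_euler('y',tilt,degrees=True)
    Rm=Rm.as_matrix(); return T(Rm,np.array(g)-6*Rm[:,2])
def cur():
    s=arm.read_state(); return T(R.from_quat(s["ee_rot"]).as_matrix(),s["position"])
def seg(A,B,n):
    D=np.linalg.inv(A)@B; E=expm(np.real(logm(D))/n)
    print(n,"rows:",(E[:3,3]/1000).round(4).tolist(),R.from_matrix(E[:3,:3]).as_rotvec(degrees=True).round(2).tolist()); return B
def st():
    s=arm.read_state(); print(s["clock"],s["position"].round(1),"g",(cur()[:3,3]+6*cur()[:3,2]).round(1),"F",s["contact_force"].round(1),s["gripper_width"],s["grasp_force"])
E
python3 - <<'E'
from h import *
d=arm.get_image("top"); c=np.array([(323,178),(507,206),(480,392),(290,360)])/3+[190,110]
q=ray(d,c-.33,16.5)[:,:2]; print(q.round(),q.mean(0)); e=np.roll(q,-1,0)-q; print(np.linalg.norm(e,axis=1),np.degrees(np.arctan2(e[:,1],e[:,0])))
A=cur(); st()
B=seg(A,tool(76.6,0,[418,-350,200]),24)
B=seg(B,tool(76.6,-45,[418,-350,110]),6)
B=seg(B,tool(76.6,-45,[418,-350,26]),3)
E
```

```text
[[ 663. -325.]
 [ 642. -476.]
 [ 491. -455.]
 [ 512. -305.]] [ 576.99997091 -390.30860638]
[152.08973678 153.26541615 152.45490814 151.64087578] [-97.57888975 172.26240051  81.81002706  -7.87400052]
0.3 [152.  606.1 255.9] g [152.  606.  249.9] F [ 0.9 -0.1 -0.4] 85.28213424036393 0.0
24 rows: [0.0437, 0.0138, 0.0021] [0.0, -0.0, 3.72]
6 rows: [0.0057, 0.0, 0.0146] [0.0, -7.5, 0.0]
3 rows: [0.0198, -0.0, 0.0198] [0.0, 0.0, -0.0]
```

```bash
python3 -m pendant '[[0.0437,0.0138,0.0021,0,0,3.72,0.07],[0.0437,0.0138,0.0021,0,0,3.72,0.07],[0.0437,0.0138,0.0021,0,0,3.72,0.07],[0.0437,0.0138,0.0021,0,0,3.72,0.07],[0.0437,0.0138,0.0021,0,0,3.72,0.07],[0.0437,0.0138,0.0021,0,0,3.72,0.07],[0.0437,0.0138,0.0021,0,0,3.72,0.07],[0.0437,0.0138,0.0021,0,0,3.72,0.07],[0.0437,0.0138,0.0021,0,0,3.72,0.07],[0.0437,0.0138,0.0021,0,0,3.72,0.07],[0.0437,0.0138,0.0021,0,0,3.72,0.07],[0.0437,0.0138,0.0021,0,0,3.72,0.07]]'
python3 -m pendant '[[0.0437,0.0138,0.0021,0,0,3.72,0.07],[0.0437,0.0138,0.0021,0,0,3.72,0.07],[0.0437,0.0138,0.0021,0,0,3.72,0.07],[0.0437,0.0138,0.0021,0,0,3.72,0.07],[0.0437,0.0138,0.0021,0,0,3.72,0.07],[0.0437,0.0138,0.0021,0,0,3.72,0.07],[0.0437,0.0138,0.0021,0,0,3.72,0.07],[0.0437,0.0138,0.0021,0,0,3.72,0.07],[0.0437,0.0138,0.0021,0,0,3.72,0.07],[0.0437,0.0138,0.0021,0,0,3.72,0.07],[0.0437,0.0138,0.0021,0,0,3.72,0.07],[0.0437,0.0138,0.0021,0,0,3.72,0.07]]'
python3 - <<'E'
from h import *
st(); B=seg(cur(),tool(76.6,-45,[418,-350,110]),6)
E
```

```text
clock: 1.5
position: [482.3, 181.5, 231.2]
ee_rot: [0.871, -0.491, 0.0, -0.0]
contact_force: [1.2, 0.2, 0.4]
gripper_width: 69.7
grasp_force: 0.0
clock: 2.7
position: [418.4, -351.0, 205.9]
ee_rot: [-0.619, 0.785, -0.0, 0.0]
contact_force: [0.1, -0.6, 0.0]
gripper_width: 70.0
grasp_force: 0.0
2.7 [ 418.4 -351.   205.9] g [ 418.4 -351.   199.9] F [ 0.1 -0.6  0. ] 70.02448514851822 0.0
6 rows: [0.0056, 0.0001, 0.0147] [-0.01, -7.5, -0.01]
```

```bash
python3 -m pendant '[[0.0056,0,0.0147,0,-7.5,0,0.07],[0.0056,0,0.0147,0,-7.5,0,0.07],[0.0056,0,0.0147,0,-7.5,0,0.07],[0.0056,0,0.0147,0,-7.5,0,0.07],[0.0056,0,0.0147,0,-7.5,0,0.07],[0.0056,0,0.0147,0,-7.5,0,0.07],[0,0,0,0,0,0,0.07]]'
python3 - <<'E'
from h import *
st(); B=seg(cur(),tool(76.6,-45,[418,-350,26]),4)
d=arm.get_image("scene"); cv2.imwrite("pics/s1.png",d["image"][60:360,60:460,::-1].repeat(2,0).repeat(2,1)[:600])
E
```

```text
clock: 3.4
position: [416.3, -353.2, 108.7]
ee_rot: [-0.569, 0.726, 0.241, 0.301]
contact_force: [0.1, 0.5, -0.3]
gripper_width: 69.9
grasp_force: 0.0
3.4 [ 416.3 -353.2  108.7] g [ 417.2 -349.   104.4] F [ 0.1  0.5 -0.3] 69.94963451408996 0.0
4 rows: [0.014, -0.0003, 0.0137] [0.04, 0.1, -0.13]
```

View pics/s1.png

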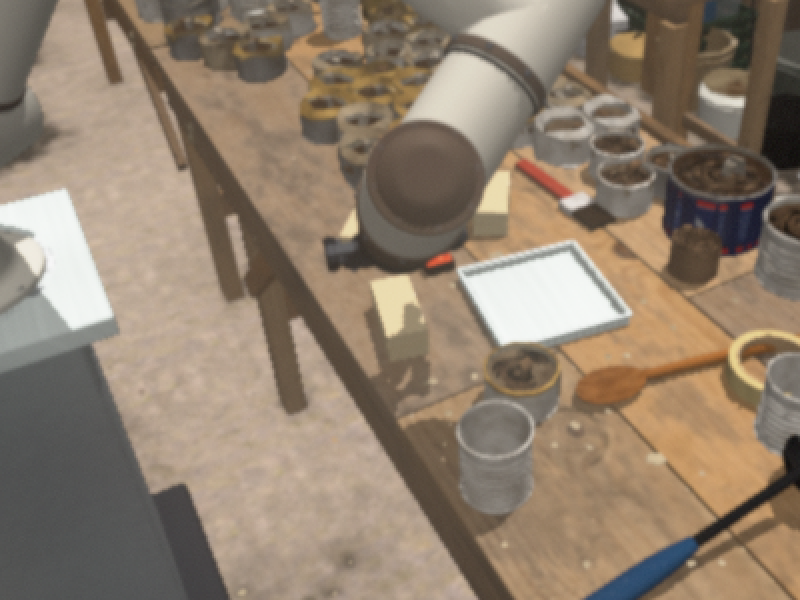

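The gripper is tilted above the near bar, which shows at about (400,320) in the crop. The wrist is clear of the tins.

```bash
python3 -m pendant '[[0.014,0,0.0137,0,0,0,0.07],[0.014,0,0.0137,0,0,0,0.07],[0.014,0,0.0137,0,0,0,0.07],[0.014,0,0.0137,0,0,0,0.07],[0,0,0,0,0,0,0.07],[0,0,0,0,0,0,0.07]]'
python3 - <<'E'
from h import *
st(); B=seg(cur(),tool(76.6,-45,[418,-350,26]),1)
E
```

```text
clock: 4.05
position: [417.9, -353.1, 35.0]
ee_rot: [-0.573, 0.725, 0.238, 0.3]
contact_force: [-0.3, -0.1, 0.8]
gripper_width: 70.2
grasp_force: 0.0
4.05 [ 417.9 -353.1   35. ] g [ 418.9 -349.    30.7] F [-0.3 -0.1  0.8] 70.18426991189634 0.0
1 rows: [0.0042, 0.0007, 0.0025] [0.11, 0.03, -0.0]
```

```bash
python3 -m pendant '[[0.0035,0,0.003,0,0,0,0.07],[0,0,0,0,0,0,0.03],[0,0,0,0,0,0,0.03],[0,0,0,0,0,0,0.03],[0,0,0,0,0,0,0.03],[0,0,0,0,0,0,0.03]]' && python3 -m pendant '[[-0.01,0,-0.01,0,0,0,0.03],[-0.03,0,-0.03,0,0,0,0.03],[-0.03,0,-0.03,0,0,0,0.03],[-0.03,0,-0.03,0,0,0,0.03],[0,0,0,0,7.5,0,0.03],[0,0,0,0,7.5,0,0.03],[0,0,0,0,7.5,0,0.03],[0,0,0,0,7.5,0,0.03],[0,0,0,0,7.5,0,0.03],[0,0,0,0,7.5,0,0.03]]' && python3 -m pendant '[[0,0,0,0,7.5,0,0.03],[0,0,0,0,7.5,0,0.03],[0,0,0,0,7.5,0,0.03],[0,0,0,0,7.5,0,0.03],[0,0,0,0,7.5,0,0.03],[0,0,0,0,7.5,0,0.03],[0,0,0,0,0,0,0.03]]'
python3 - <<'E'
from h import *
st(); B=seg(cur(),tool(76.6,45,[418,-350,200]),1)
d=arm.get_image("scene"); u,v=proj(d,cur()[:3,3])[0].astype(int); print(u,v); i=d["image"][max(v-75,0):v+75,max(u-100,0):u+100,::-1]; cv2.imwrite("pics/s2.png",cv2.resize(i,None,fx=4,fy=4,interpolation=cv2.INTER_CUBIC))
E
```

```text
clock: 4.65
position: [418.2, -354.2, 31.6]
ee_rot: [-0.573, 0.725, 0.237, 0.3]
contact_force: [0.6, -2.4, 3.1]
gripper_width: 43.3
grasp_force: 61.0
clock: 5.65
position: [418.3, -353.4, 173.9]
ee_rot: [-0.62, 0.785, -0.003, -0.001]
contact_force: [0.3, 0.2, -1.2]
gripper_width: 43.2
grasp_force: 61.0
clock: 6.35
position: [416.4, -352.8, 171.0]
ee_rot: [-0.575, 0.724, -0.234, -0.3]
contact_force: [-0.4, -0.7, -2.2]
gripper_width: 43.4
grasp_force: 61.1
6.35 [ 416.4 -352.8  171. ] g [ 415.4 -356.9  166.7] F [-0.4 -0.7 -2.2] 43.426560599028186 61.112955808639526
1 rows: [0.0182, -0.0007, -0.0288] [0.1, 0.25, 0.36]
252 160
```

View pics/s2.png

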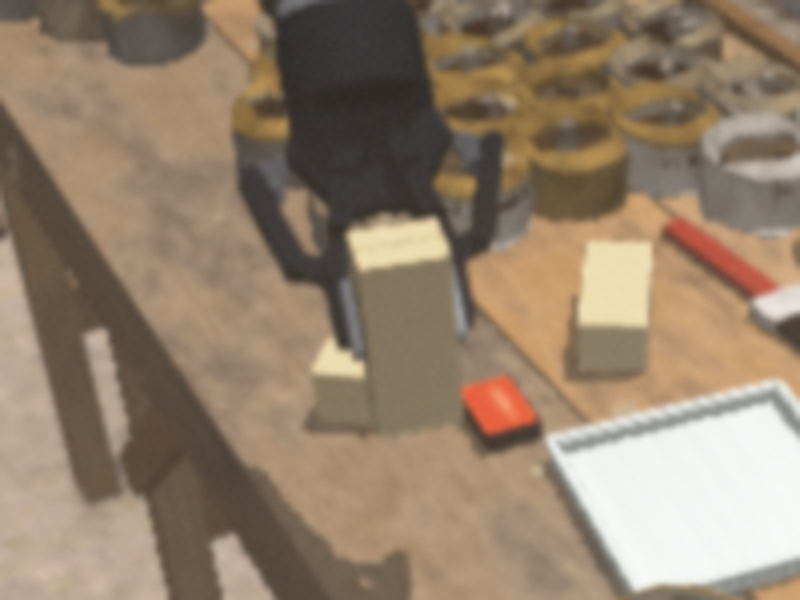

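The held bar's underside, around (405,340) in the crop, is plain, so this bar is sound. I'll put it back as it was.

```bash
python3 -m pendant '[[0,0,0,0,-7.5,0,0.03],[0,0,0,0,-7.5,0,0.03],[0,0,0,0,-7.5,0,0.03],[0,0,0,0,-7.5,0,0.03],[0,0,0,0,-7.5,0,0.03],[0,0,0,0,-7.5,0,0.03],[0,0,0,0,-7.5,0,0.03],[0,0,0,0,-7.5,0,0.03],[0,0,0,0,-7.5,0,0.03],[0,0,0,0,-7.5,0,0.03],[0,0,0,0,-7.5,0,0.03],[0,0,0,0,-7.5,0,0.03]]' && python3 -m pendant '[[0.03,0,0.03,0,0,0,0.03],[0.03,0,0.03,0,0,0,0.03],[0.02,0,0.02,0,0,0,0.03],[0,0,0,0,0,0,0.03],[0,0,0,0,0,0,0.03]]'
python3 - <<'E'
from h import *
st(); G=T(R.from_quat([-0.573,.725,.237,.3]).as_matrix(),[418.2,-354.2,33]); B=seg(cur(),G,3)
E
```

```text
clock: 7.6
position: [419.2, -355.3, 174.7]
ee_rot: [-0.573, 0.724, 0.236, 0.304]
contact_force: [0.0, -0.5, -1.3]
gripper_width: 43.4
grasp_force: 61.1
clock: 8.1
position: [418.4, -355.0, 60.4]
ee_rot: [-0.573, 0.725, 0.236, 0.301]
contact_force: [0.2, -0.4, -1.2]
gripper_width: 43.1
grasp_force: 61.1
8.1 [ 418.4 -355.    60.4] g [ 419.3 -350.9   56.2] F [ 0.2 -0.4 -1.2] 43.06577260734341 61.13173484802246
3 rows: [0.0063, 0.0001, 0.0066] [-0.04, 0.0, -0.0]
```

```bash
python3 -m pendant '[[0.0065,0,0.0065,0,0,0,0.03],[0.0065,0,0.0065,0,0,0,0.03],[0.005,0,0.005,0,0,0,0.03],[0.001,0,0.001,0,0,0,0.03],[0.001,0,0.001,0,0,0,0.03],[0,0,0,0,0,0,0.03]]'; python3 - <<'E'
from h import *
st()
E
```

```text
clock: 8.7
position: [417.3, -354.2, 31.7]
ee_rot: [-0.572, 0.725, 0.238, 0.3]
contact_force: [-0.3, 0.3, 1.6]
gripper_width: 42.9
grasp_force: 61.3
8.7 [ 417.3 -354.2   31.7] g [ 418.3 -350.    27.4] F [-0.3  0.3  1.6] 42.92125995672403 61.26642465591431
```

```bash
python3 -m pendant '[[0,0,0,0,0,0,0.07],[0,0,0,0,0,0,0.07],[0,0,0,0,0,0,0.07],[0,0,0,0,0,0,0.07],[-0.02,0,-0.02,0,0,0,0.07],[-0.03,0,-0.03,0,0,0,0.07],[-0.03,0,-0.03,0,0,0,0.07],[0,0,0,0,0,0,0.07]]'; python3 - <<'E'
from h import *
st(); B=seg(cur(),tool(50.5,-45,[460,-171,130]),6)
B=seg(B,tool(50.5,-45,[460,-171,25]),4)
E
```

```text
clock: 9.5
position: [419.3, -356.7, 150.3]
ee_rot: [-0.575, 0.725, 0.231, 0.3]
contact_force: [0.3, -0.4, -0.1]
gripper_width: 70.0
grasp_force: 0.0
9.5 [ 419.3 -356.7  150.3] g [ 420.3 -352.6  146. ] F [ 0.3 -0.4 -0.1] 70.03355638780106 0.0
6 rows: [-0.0199, 0.0068, 0.0234] [3.0, -0.06, 3.15]
4 rows: [0.0186, -0.0, 0.0186] [-0.0, -0.0, -0.0]
```

```bash
python3 -m pendant '[[-0.02,0.0068,0.0234,3,0,3.15,0.07],[-0.02,0.0068,0.0234,3,0,3.15,0.07],[-0.02,0.0068,0.0234,3,0,3.15,0.07],[-0.02,0.0068,0.0234,3,0,3.15,0.07],[-0.02,0.0068,0.0234,3,0,3.15,0.07],[-0.02,0.0068,0.0234,3,0,3.15,0.07],[0,0,0,0,0,0,0.07],[0,0,0,0,0,0,0.07]]'; python3 - <<'E'
from h import *
st(); B=seg(cur(),tool(50.5,-45,[460,-171,25]),4)
E
```

```text
clock: 10.3
position: [455.6, -170.9, 130.0]
ee_rot: [-0.393, 0.837, 0.167, 0.342]
contact_force: [0.7, -0.2, 0.3]
gripper_width: 70.0
grasp_force: 0.0
10.3 [ 455.6 -170.9  130. ] g [ 458.2 -167.6  125.7] F [ 0.7 -0.2  0.3] 69.99248912862821 0.0
4 rows: [0.018, -0.001, 0.0176] [0.13, -0.06, -0.09]
```

```bash
python3 -m pendant '[[0.018,-0.001,0.0176,0,0,0,0.07],[0.018,-0.001,0.0176,0,0,0,0.07],[0.018,-0.001,0.0176,0,0,0,0.07],[0.018,-0.001,0.0176,0,0,0,0.07],[0,0,0,0,0,0,0.07],[0,0,0,0,0,0,0.07]]'; python3 - <<'E'
from h import *
st(); B=seg(cur(),tool(50.5,-45,[460,-171,26]),1)
E
```

```text
clock: 10.9
position: [457.0, -175.1, 28.8]
ee_rot: [-0.392, 0.837, 0.168, 0.342]
contact_force: [0.6, -0.1, 0.4]
gripper_width: 70.1
grasp_force: 0.0
10.9 [ 457.  -175.1   28.8] g [ 459.6 -171.8   24.5] F [ 0.6 -0.1  0.4] 70.08498841128177 0.0
1 rows: [-0.0017, 0.0003, -0.0004] [0.47, -0.22, -0.55]
```

```bash
python3 -m pendant '[[-0.0015,0,-0.0005,0,0,0,0.07],[0,0,0,0,0,0,0.03],[0,0,0,0,0,0,0.03],[0,0,0,0,0,0,0.03],[0,0,0,0,0,0,0.03],[0,0,0,0,0,0,0.03]]' && python3 -m pendant '[[-0.01,0,-0.01,0,0,0,0.03],[-0.03,0,-0.03,0,0,0,0.03],[-0.03,0,-0.03,0,0,0,0.03],[-0.03,0,-0.03,0,0,0,0.03],[0,0,0,0,7.5,0,0.03],[0,0,0,0,7.5,0,0.03],[0,0,0,0,7.5,0,0.03],[0,0,0,0,7.5,0,0.03],[0,0,0,0,7.5,0,0.03],[0,0,0,0,7.5,0,0.03]]' && python3 -m pendant '[[0,0,0,0,7.5,0,0.03],[0,0,0,0,7.5,0,0.03],[0,0,0,0,7.5,0,0.03],[0,0,0,0,7.5,0,0.03],[0,0,0,0,7.5,0,0.03],[0,0,0,0,7.5,0,0.03],[0,0,0,0,0,0,0.03]]'
python3 - <<'E'
from h import *
st()
d=arm.get_image("scene"); u,v=proj(d,cur()[:3,3])[0].astype(int); print(u,v); i=d["image"][max(v-75,0):v+75,max(u-100,0):u+100,::-1]; cv2.imwrite("pics/s3.png",cv2.resize(i,None,fx=4,fy=4,interpolation=cv2.INTER_CUBIC))
E
```

```text
clock: 11.5
position: [458.0, -174.0, 32.0]
ee_rot: [-0.393, 0.837, 0.166, 0.343]
contact_force: [-1.1, -0.9, 6.5]
gripper_width: 43.4
grasp_force: 61.6
clock: 12.5
position: [458.8, -173.6, 172.6]
ee_rot: [-0.427, 0.904, 0.003, -0.006]
contact_force: [-0.6, -0.8, -1.7]
gripper_width: 43.7
grasp_force: 61.2
clock: 13.2
position: [459.2, -173.1, 169.5]
ee_rot: [-0.397, 0.833, -0.159, -0.352]
contact_force: [0.2, 0.6, -1.8]
gripper_width: 43.2
grasp_force: 61.3
13.2 [ 459.2 -173.1  169.5] g [ 456.5 -176.3  165.3] F [ 0.2  0.6 -1.8] 43.155924581746326 61.28757834434509
237 119
```

View pics/s3.png

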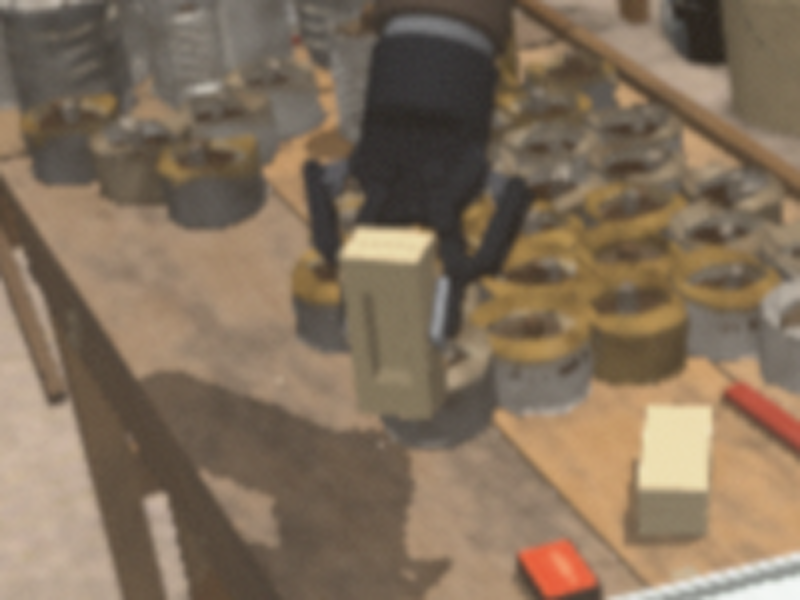

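The underside of this bar (bar 2) shows a long slot, at about (370–425, 290–380) in the crop, so this is the hollow one. Next I'll stand it in the tray.

```bash
python3 - <<'E'
from h import *
B=seg(cur(),tool(82,45.2,[577.2,-380,150]),8)
B=seg(B,tool(82,45.2,[577.2,-380,66]),4)
E
```

```text
8 rows: [0.0104, -0.0247, 0.013] [2.86, 0.02, -2.7]
4 rows: [-0.0149, -0.0, 0.0148] [-0.0, -0.0, -0.0]
```

```bash
python3 -m pendant '[[0.0104,-0.0247,0.013,2.86,0,-2.7,0.03],[0.0104,-0.0247,0.013,2.86,0,-2.7,0.03],[0.0104,-0.0247,0.013,2.86,0,-2.7,0.03],[0.0104,-0.0247,0.013,2.86,0,-2.7,0.03],[0.0104,-0.0247,0.013,2.86,0,-2.7,0.03],[0.0104,-0.0247,0.013,2.86,0,-2.7,0.03],[0.0104,-0.0247,0.013,2.86,0,-2.7,0.03],[0.0104,-0.0247,0.013,2.86,0,-2.7,0.03],[0,0,0,0,0,0,0.03],[0,0,0,0,0,0,0.03]]'; python3 - <<'E'
from h import *
st(); B=seg(cur(),tool(82,45.2,[577.2,-380,66]),4)
E
```

```text
clock: 14.25
position: [576.5, -377.8, 157.1]
ee_rot: [-0.604, 0.699, -0.252, -0.288]
contact_force: [-0.5, 0.5, -1.3]
gripper_width: 43.4
grasp_force: 61.5
14.25 [ 576.5 -377.8  157.1] g [ 575.9 -382.   152.8] F [-0.5  0.5 -1.3] 43.35813036029555 61.450282484292984
4 rows: [-0.0158, -0.0002, 0.015] [-0.0, 0.05, -0.09]
```

```bash
python3 -m pendant '[[-0.0158,0,0.015,0,0.05,-0.09,0.03],[-0.0158,0,0.015,0,0.05,-0.09,0.03],[-0.0158,0,0.015,0,0.05,-0.09,0.03],[-0.0158,0,0.015,0,0.05,-0.09,0.03],[0,0,0,0,0,0,0.03],[0,0,0,0,0,0,0.03]]'; python3 - <<'E'
from h import *
st(); B=seg(cur(),tool(82,45.2,[577.2,-380,56]),3)
c=cur()[:3,2]; print("tilt",np.degrees(np.arccos(-c[2])))
E
```

```text
clock: 14.85
position: [578.2, -374.5, 70.0]
ee_rot: [-0.607, 0.696, -0.253, -0.29]
contact_force: [0.9, 0.6, -1.1]
gripper_width: 43.3
grasp_force: 61.6
14.85 [ 578.2 -374.5   70. ] g [ 577.6 -378.7   65.8] F [ 0.9  0.6 -1.1] 43.260850781547326 61.55196949839592
3 rows: [-0.002, 0.0001, 0.0026] [-0.03, -0.02, 0.06]
tilt 45.26792314758699
```

```bash
for k in 1 ; do python3 -m pendant '[[-0.0025,0,0.003,0,0,0,0.03],[-0.0025,0,0.003,0,0,0,0.03],[-0.0015,0,0.0015,0,0,0,0.03],[0,0,0,0,0,0,0.03]]'; python3 -m pendant '[[-0.001,0,0.001,0,0,0,0.03],[0,0,0,0,0,0,0.03]]';python3 -m pendant '[[-0.001,0,0.001,0,0,0,0.03],[0,0,0,0,0,0,0.03]]'; done
```

```text
clock: 15.25
position: [578.4, -375.7, 60.0]
ee_rot: [-0.607, 0.695, -0.253, -0.29]
contact_force: [1.1, -0.7, 0.7]
gripper_width: 42.7
grasp_force: 61.7
clock: 15.45
position: [578.7, -376.1, 59.9]
ee_rot: [-0.606, 0.695, -0.254, -0.291]
contact_force: [-1.3, 1.7, 5.3]
gripper_width: 43.3
grasp_force: 62.4
clock: 15.65
position: [578.9, -376.5, 59.9]
ee_rot: [-0.605, 0.695, -0.255, -0.291]
contact_force: [-2.9, 3.3, 10.0]
gripper_width: 43.4
grasp_force: 62.8
```

```bash
python3 -m pendant '[[0.001,0,-0.001,0,0,0,0.03],[0,0,0,0,0,0,0.07],[0,0,0,0,0,0,0.07],[0,0,0,0,0,0,0.07],[0,0,0,0,0,0,0.07],[0,0,-0.02,0,0,0,0.07],[0,0,-0.04,0,0,0,0.07],[0.04,0,-0.04,0,0,0,0.07],[0.04,0,-0.04,0,0,0,0.07],[0,0,0,0,0,0,0.07]]'; python3 - <<'E'
from h import *
st(); d=arm.get_image("scene"); i=d["image"][120:270,220:420,::-1]; cv2.imwrite("pics/s4.png",cv2.resize(i,None,fx=4,fy=4,interpolation=cv2.INTER_CUBIC))
B=seg(cur(),tool(82,-45,[575,-440,170]),12)
E
```

```text
clock: 16.65
position: [587.8, -332.3, 207.8]
ee_rot: [-0.605, 0.697, -0.258, -0.286]
contact_force: [0.6, -0.4, -0.3]
gripper_width: 70.0
grasp_force: 0.0
16.65 [ 587.8 -332.3  207.8] g [ 587.3 -336.5  203.6] F [ 0.6 -0.4 -0.3] 70.02474489345327 0.0
12 rows: [0.0102, -0.0003, 0.0035] [-0.04, -7.52, 0.02]
```

View pics/s4.png

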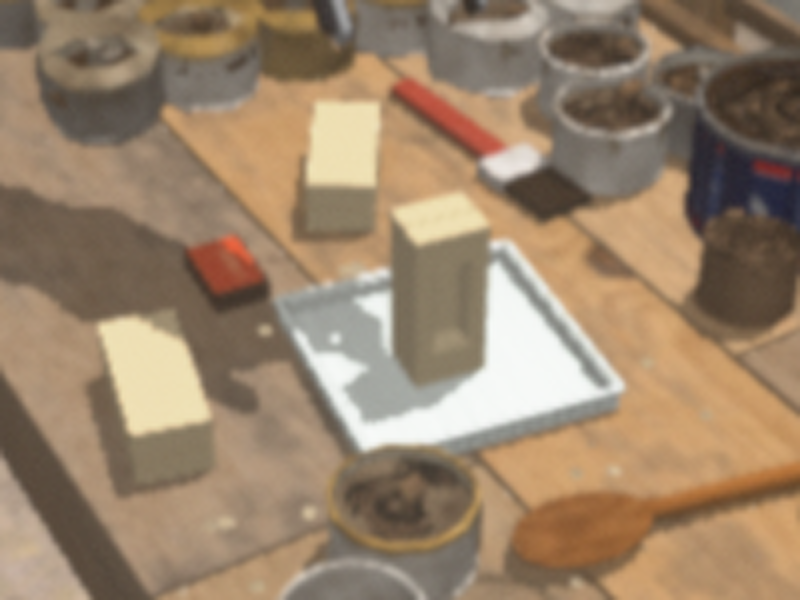

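The hollow bar stands upright in the tray, at about (440,290) in the crop, with its slot facing the camera. The other bars and things are undisturbed.

```bash
python3 -m pendant '[[0.0102,0,0.0035,0,-7.5,0,0.07],[0.0102,0,0.0035,0,-7.5,0,0.07],[0.0102,0,0.0035,0,-7.5,0,0.07],[0.0102,0,0.0035,0,-7.5,0,0.07],[0.0102,0,0.0035,0,-7.5,0,0.07],[0.0102,0,0.0035,0,-7.5,0,0.07],[0.0102,0,0.0035,0,-7.5,0,0.07],[0.0102,0,0.0035,0,-7.5,0,0.07],[0.0102,0,0.0035,0,-7.5,0,0.07],[0.0102,0,0.0035,0,-7.5,0,0.07],[0.0102,0,0.0035,0,-7.5,0,0.07],[0.0102,0,0.0035,0,-7.5,0,0.07]]';python3 -m pendant '[[0,0,0,0,0,0,0.07],[0,0,0,0,0,0,0.07]]'; python3 - <<'E'
from h import *
st(); print(np.degrees(np.arccos(-cur()[2,2])));B=seg(cur(),tool(82,-45,[575,-397.5,132]),3); B=seg(B,tool(82,-45,[576,-397.5,54]),4)
E
```

```text
clock: 17.9
position: [568.1, -445.5, 168.7]
ee_rot: [-0.606, 0.697, 0.253, 0.288]
contact_force: [0.9, -0.3, -0.6]
gripper_width: 70.0
grasp_force: 0.0
clock: 18.1
position: [567.6, -445.3, 166.6]
ee_rot: [-0.606, 0.698, 0.253, 0.286]
contact_force: [0.3, -0.7, 0.4]
gripper_width: 70.2
grasp_force: 0.0
18.1 [ 567.6 -445.3  166.6] g [ 568.2 -441.1  162.4] F [ 0.3 -0.7  0.4] 70.17646252828806 0.0
44.84040245011565
3 rows: [-0.0033, -0.0003, 0.0176] [0.1, -0.05, -0.08]
4 rows: [0.0138, -0.0002, 0.0138] [-0.0, -0.0, -0.0]
```

```bash
python3 -m pendant '[[-0.0033,-0.0003,0.0176,0,0,0,0.07],[-0.0033,-0.0003,0.0176,0,0,0,0.07],[-0.0033,-0.0003,0.0176,0,0,0,0.07],[0,0,0,0,0,0,0.07],[0.0138,0,0.0138,0,0,0,0.07],[0.0138,0,0.0138,0,0,0,0.07],[0.0138,0,0.0138,0,0,0,0.07],[0.0138,0,0.0138,0,0,0,0.07],[0,0,0,0,0,0,0.07],[0,0,0,0,0,0,0.07]]'; python3 - <<'E'
from h import *
st(); B=seg(cur(),tool(82,-45,[576,-397.5,54]),1)
E
```

```text
clock: 19.1
position: [575.1, -401.4, 60.1]
ee_rot: [-0.607, 0.697, 0.251, 0.286]
contact_force: [-0.9, 0.1, 1.0]
gripper_width: 70.1
grasp_force: 0.0
19.1 [ 575.1 -401.4   60.1] g [ 575.7 -397.2   55.9] F [-0.9  0.1  1. ] 70.10639715065133 0.0
1 rows: [0.0015, -0.0003, 0.0012] [0.25, -0.22, -0.02]
```

```bash
python3 -m pendant '[[0.0015,0,0.0012,0,0,0,0.07],[0,0,0,0,0,0,0.03],[0,0,0,0,0,0,0.03],[0,0,0,0,0,0,0.03],[0,0,0,0,0,0,0.03],[0,0,0,0,0,0,0.03]]' && python3 - <<'E'
from h import *
st(); print(cur().round(4).tolist(),np.degrees(np.arccos(-cur()[2,2])))
E
python3 -m pendant '[[-0.01,0,-0.01,0,0,0,0.03],[-0.025,0,-0.025,0,0,0,0.03],[-0.025,0,-0.025,0,0,0,0.03],[0,0,0,0,7.5,0,0.03],[0,0,0,0,7.5,0,0.03],[0,0,0,0,7.5,0,0.03],[0,0,0,0,7.5,0,0.03],[0,0,0,0,7.5,0,0.03],[0,0,0,0,7.5,0,0.03],[0,0,0,0,7.5,0,0.03],[0,0,0,0,7.5,0,0.03],[0,0,0,0,7.5,0,0.03]]' && python3 -m pendant '[[0,0,0,0,7.5,0,0.03],[0,0,0,0,7.5,0,0.03],[0,0,0,0,7.5,0,0.03],[0,0,0,0,0,0,0.03],[0,0,0,0,0,0,0.03]]'
python3 - <<'E'
from h import *
st(); print(np.degrees(np.arccos(-cur()[2,2]))); B=seg(cur(),tool(82,45.2,[576,-388.5,44]),3)
E
```

```text
clock: 19.7
position: [575.7, -401.9, 60.8]
ee_rot: [-0.608, 0.697, 0.25, 0.287]
contact_force: [0.3, -1.1, 4.2]
gripper_width: 43.1
grasp_force: 61.3
19.7 [ 575.7 -401.9   60.8] g [ 576.3 -397.8   56.5] F [ 0.3 -1.1  4.2] 43.061291824943616 61.268161833286285
[[-0.0964, -0.9907, 0.0959, 575.75], [-0.7045, 0.136, 0.6965, -401.946], [-0.7031, -0.0004, -0.7111, 60.7696], [0.0, 0.0, 0.0, 1.0]] 44.67406993529218
clock: 20.9
position: [576.3, -399.7, 145.3]
ee_rot: [-0.644, 0.738, -0.131, -0.15]
contact_force: [-0.2, -2.0, -1.0]
gripper_width: 43.2
grasp_force: 61.1
clock: 21.4
position: [574.9, -401.3, 144.1]
ee_rot: [-0.608, 0.697, -0.248, -0.288]
contact_force: [0.2, 0.0, -1.9]
gripper_width: 43.2
grasp_force: 61.2
21.4 [ 574.9 -401.3  144.1] g [ 574.3 -405.5  139.8] F [ 0.2  0.  -1.9] 43.23955262322305 61.178041845560074
44.6524445643126
3 rows: [-0.0266, 0.0002, 0.0186] [0.03, 0.18, 0.05]
```

```bash
python3 -m pendant '[[-0.021,0,0.014,0,0.2,0,0.03],[-0.021,0,0.014,0,0.2,0,0.03],[-0.021,0,0.014,0,0.2,0,0.03],[-0.021,0,0.014,0,0.1,0,0.03],[0,0,0,0,0,0,0.03],[0,0,0,0,0,0,0.03]]'; python3 - <<'E'
from h import *
st(); print(np.degrees(np.arccos(-cur()[2,2]))); B=seg(cur(),tool(82,45.3,[576.3,-386.5,34]),2)
E
```

```text
clock: 22.0
position: [578.4, -382.8, 46.6]
ee_rot: [-0.605, 0.696, -0.253, -0.292]
contact_force: [-0.5, 1.0, -1.3]
gripper_width: 43.2
grasp_force: 61.2
22.0 [ 578.4 -382.8   46.6] g [ 577.8 -387.1   42.4] F [-0.5  1.  -1.3] 43.15133069436167 61.229093447327614
45.47532738573179
2 rows: [-0.0031, 0.0008, 0.0028] [0.01, -0.09, 0.02]
```

```bash
python3 -m pendant '[[-0.0031,0.0008,0.0028,0,-0.1,0,0.03],[-0.0031,0.0008,0.0028,0,0,0,0.03],[-0.001,0,0.001,0,0,0,0.03],[0,0,0,0,0,0,0.03]]'; python3 -m pendant '[[-0.001,0,0.001,0,0,0,0.03],[0,0,0,0,0,0,0.03]]';python3 -m pendant '[[-0.001,0,0.001,0,0,0,0.03],[0,0,0,0,0,0,0.03]]'
```

```text
clock: 22.4
position: [576.3, -381.5, 36.1]
ee_rot: [-0.606, 0.695, -0.253, -0.291]
contact_force: [0.2, 0.7, -0.7]
gripper_width: 43.4
grasp_force: 61.2
clock: 22.6
position: [576.4, -381.4, 34.5]
ee_rot: [-0.606, 0.695, -0.253, -0.291]
contact_force: [-1.0, -0.5, -2.2]
gripper_width: 43.3
grasp_force: 61.2
clock: 22.8
position: [576.8, -381.8, 34.4]
ee_rot: [-0.606, 0.695, -0.254, -0.292]
contact_force: [-1.3, 0.1, 4.8]
gripper_width: 43.6
grasp_force: 61.9
```

Contact came at the expected height. I'll release, retreat and check.

```bash
python3 -m pendant '[[0,0,0,0,0,0,0.07],[0,0,0,0,0,0,0.07],[0,0,0,0,0,0,0.07],[0,0,0,0,0,0,0.07],[0.02,0,-0.02,0,0,0,0.07],[0.03,0,-0.035,0,0,0,0.07],[0.03,0,-0.045,0,0,0,0.07],[0.03,0,-0.045,0,0,0,0.07],[0,0,0,0,0,0,0.07],[0,0,0,0,0,0,0.07]]'; python3 - <<'E'
from h import *
st(); d=arm.get_image("scene"); i=d["image"][120:270,220:420,::-1]; cv2.imwrite("pics/s5.png",cv2.resize(i,None,fx=4,fy=4,interpolation=cv2.INTER_CUBIC))
E
```

```text
clock: 23.8
position: [580.7, -356.8, 206.7]
ee_rot: [-0.606, 0.696, -0.254, -0.29]
contact_force: [-0.5, 0.4, -0.4]
gripper_width: 70.1
grasp_force: 0.0
23.8 [ 580.7 -356.8  206.7] g [ 580.1 -361.1  202.5] F [-0.5  0.4 -0.4] 70.08423914241567 0.0
```

View pics/s5.png

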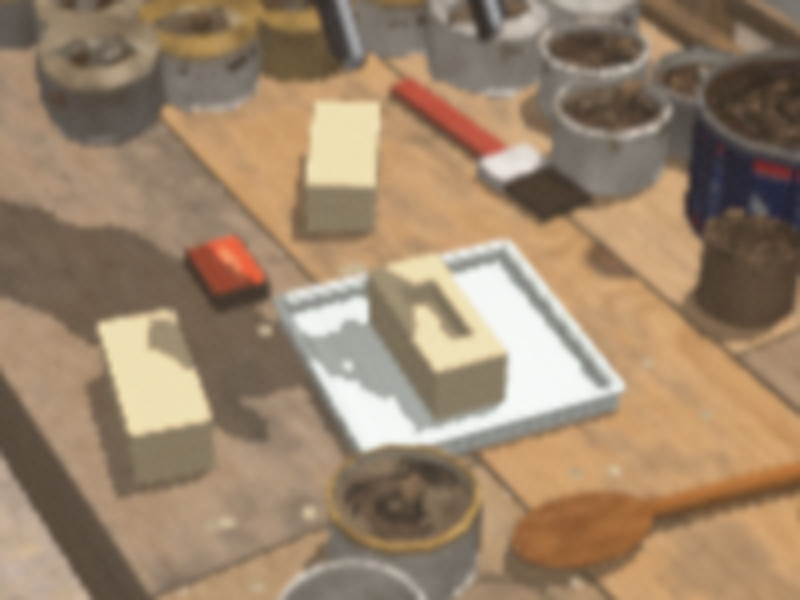

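The hollow bar lies flat in the tray, at about (440,335) in the crop, with its slot up. Both sound bars are on the table and nothing else has moved.

```bash
python3 -c "
from bench import arm
print(arm.job_done())"
```

```text
the job is handed in; nothing more can be done
None
```

The hollow bar, found as the second one I turned up, lies flat in the tray with its slot facing up; both sound bars are on the table clear of it, and the job was handed in at about 24 s on the robot's clock.

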